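# Switch the treatment chair's hydraulic selector to the third slot

## Robot

A 7-joint arm with a two-finger parallel gripper is mounted at the origin on the work surface. World frame = base frame: x ahead of the robot, y to its left, z up, the work surface at z = 0. Lengths are in m, angles in rad, forces in N, time in s.
With the tool pointing down it reaches from about 0.4 to 0.85 m from the base axis. Payload 4.5 kg.
Tool frame: the origin (TCP) lies between the finger pads; the fingertips stand 11 mm ahead of it and the grasp point (between the pads) lies 8 mm behind it (r.tip_reach is the distance from the TCP to the fingertips, in m); x points along the fingers, y is the direction in which the jaws open and shut, and the axes are right-handed (so a half turn about x gives the same grasp; the last joint's range is limited). The gripper opens to 88 mm and grips with 3 to 60 N. Pads are 18 mm wide; open, the fingers measure 123 mm over their backs; the gripper's body (75 mm by 187 mm) begins 45 mm behind the grasp point.
Start: joints at [-1.17, 0.689, -0.195, 1.565, 0.157, 0.902, -0.215], TCP at [0.224, 0.583, 0.25] pointing down, gripper open.
Joint ranges: [-3.01, 3.01], [-0.46, 2.08], [-1.47, 1.51], [0.13, 2.56], [-1, 4.14], [0.04, 2.09], [-2.66, 2.66]. Speed limits (rad/s): [2.57, 2.57, 3.14, 3.14, 3.14, 3.14, 3.14].

## Interface

Orientations are given as a unit quaternion [x, y, z, w].
In Python, from plant import r gives the robot as it stands.
- The arm moves only by the tool drive_tool, never from a script. Its argument "deltas" is a list of rows, each a list of 3 entries, a list of its own where there are three numbers: the turn, a rotation vector about the tool's x, y, z in degrees, then the shift along the tool's x, y, z in cm, then the finger opening in cm, from 0 to 8.81. A call has 1 to 12 rows; each row shifts and turns the commanded pose from where the row before left it, along the tool's axes as they then stand; what a row does not reach is not made up. A row lasts 1/12 s, in which the tool goes at most 41.7 mm and 7.16 degrees, less where a joint would pass 70% of its speed; a pose out of reach is approached as far as the arm can. A call is refused whole if a number of a shift passes 4.17 or a number of a turn 7.16, either way. A call with a gripper value outside its range is refused whole. The fingers move at their own pace and stop on an object; "force" is the grip in N (left out, the last holds). Time passes only in rows, so rows that do not move let the fingers close. It gives the time, the measured TCP pose, the force and the opening at its end, in the units of the state.
- r.get_state(): the state, without advancing time (a new reading comes with each control period).
- r.snapshot(name): name is "side" or "top" or "wrist"; returns a dict with "color" (480x640x3 uint8, red, green, blue), "fov_y" (degrees; the focal length in pixels is half the picture's height over the tangent of half this angle, whatever the lens; pixels are square), "cx", "cy" (the principal point, pixels), "k1" (the pictures are not rectified: a ray, as slopes to the right and down, at radius r is drawn at 1 + k1 r^2 times it, then the intrinsics apply), "extrinsics" (4x4, takes a point from world to camera coordinates); the wrist camera has in their place "tool_from_camera" (4x4, takes a point from camera to tool coordinates, whose origin is the TCP and whose axes are the tool frame's). Camera axes: x right, y up, looking along -z (the intrinsics and any distortion apply to the point x, -y, -z); pixel columns grow to the right and rows downward; lengths in m; the calibration is good to about 2 mm. A picture is of the moment at which its call begins: read the wrist's pose just before it. There is no depth.
- r.finish_job(): hands the job in, once; it reports no verdict.
The state is a dict: "clock": time; "q": joint angles; "qd": joint speeds; "joint_torque": joint torques, N m; "tool_pos": TCP position; "eef_rot": TCP orientation; "contact_force": force on the tool from outside, world axes, zero at the start; "moment": the same for the moment, N m; "opening": opening from 0.0 (shut) to 1.0 (fully open).
Only numpy, scipy, OpenCV 4.12 (cv2) and the standard library are available. Lean on these libraries where they do the work, as an engineer would, in place of code of your own. Each camera call takes 0.05 s, during which the arm holds its last target. There are 200 camera calls.

## Task

Switch the treatment chair's hydraulic pump over to the backrest, the third slot of its selector: the ball-topped lever stands in an H-shaped gate and has been left on the left-hand side, somewhere between the first slot (far left) and the second (near left). With the fingertips or the outside of the fingers, push the lever to the crossbar, across to the right and then forward, away from you, until it is fully home in the third slot (far right), without letting it drop back into the fourth (near right). Only push it, never taking it between the fingers or forcing it; leave the small things on the table where they stand, and finish clear of everything.

Things in the scene. Friction and masses are not known exactly. Their poses are not given: they have to be found in the camera images.
- selector: fixed white control head, grey deck: box 240 (x) x 200 (y) x 125 mm high on a 250 mm wide (y) flange; origin under its centre on the table, x pointing forward (away from the robot), y to its left; place and yaw vary (to 0.35 rad). Behind it (x 120 to 154 mm) a valve block 95 mm high with a gauge up to 161 mm at y = -60 mm; an oil cap, 36 mm wide, 12 mm high, on the deck at x = 96, y = 70 mm
- gate (a point): centre of the H-shaped gate's crossbar at deck height (125 mm), over the control head's origin, same axes. Crossbar along y; lengthwise slots at y = +24 mm (first forward, second back) and y = -24 mm (third forward, fourth back), ending at x = +-38 mm; all 16 mm wide, steel 6 mm thick, inner corners rounded by 5 mm. One to four black dots mark the slots' ends
- knob (a point): centre of the black ball knob, 42 mm in diameter, on top of the lever (steel stem 11 mm thick, a 22 mm collar under the knob); its z axis runs up along the lever. The lever turns about a pivot 30 mm above the table over the control head's origin, knob centre 185 mm from it, so the knob centre stands 199 to 215 mm above the table, free all round
- shift_across (a joint): sideways lean of the lever, rad: 0 in the middle of the gate, -0.255 (stop) in the left-hand slots (knob 47 mm left), +0.255 (stop) in the right-hand slots (knob 47 mm right). It can cross only while shift_fore is within about +-0.025; a little more finds its way in round the rounded corners. Stays where it is left; about 3 N at the knob moves it
- shift_fore (a joint): fore-and-aft lean of the lever, rad: 0 in the crossbar, growing forward (away from the robot) to the stop at +0.335, fully home in the first or third slot (knob 61 mm forward of the crossbar); -0.335 fully home in the second or fourth. Stays where it is left; about 3 N at the knob moves it
- drop_bottle: loose eye-drop bottle, white with a grey cap, 29 mm diameter, 71 mm high, origin at the centre of its foot; to be left alone
- contact_lens: loose black laser contact lens, a cone 26 mm wide at the foot and 37 mm at the top, 30 mm high, origin at the centre of its foot; to be left alone
- lens_case: loose grey and black lens case, 75 x 55 x 35 mm, origin at the centre of its underside; to be left alone

How it is judged:
On the way, in this order (a step that is already met when the one before it is completed fails the run):
1. the lever has come across the gate to the right-hand end of the crossbar (value of joint shift_across above 0.19 rad and value of joint shift_fore below 0.12 rad), for 0.05 s.
2. the lever is fully forward in the third slot (value of joint shift_across above 0.19 rad and value of joint shift_fore above 0.3 rad), for 0.2 s.
At the end, for the whole second after the job is handed in: the lever rests fully home in the third slot: leaning right (shift_across above 0.19 rad) and forward to within 0.035 rad (about 6 mm at the knob) of its stop, at rest and let go (all of step 2 and velocity of joint shift_fore between -0.03 and 0.03 rad/s and velocity of joint shift_across between -0.03 and 0.03 rad/s); the robot touches nothing.
It fails at once if the lever drops back into the fourth slot (value of joint shift_across above 0.12 rad and value of joint shift_fore below -0.12 rad).
It fails at once if the lever is taken between the fingers instead of being pushed (x of the grasp point in the frame of knob between -0.007 and 0.007 m and y of the grasp point in the frame of knob between -0.007 and 0.007 m and z of the grasp point in the frame of knob between -0.095 and 0.019 m).
It fails at once if the lever is forced (the lever or its control head is pressed with more than 50 N) (contact force between the fingers and selector above 50 N).
It fails at once if a bystander is knocked, moved or lifted (distance of any of drop_bottle, contact_lens, lens_case from where it was at the start of the episode above 0.02 m).
It also fails if it takes over 54 s, if anything falls off the work surface, if the arm or the gripper's body presses on something with over 40 N, if the wrist force passes 120 N, or if a joint passes its speed limit or range.

## Working session

There is one attempt and no reset: what is moved stays moved. The work goes in short steps, Python scripts to look and compute and a tool call to move; the robot and the scene stay as the last step left them, time stands still between calls to the robot, and variables do not carry over. Pictures are saved under pics/ and viewed, about 8 in all and at most 12, crops included, and the job is handed in when it is done.

Besides the shell and the picture viewer there is one more tool, called after "Emit:" as a command line: name --argument value ..., lists and objects as JSON in quotes. drive_tool: Moves the arm, as the interface text tells. Its arguments: {"type":"object","properties":{"deltas":{"type":"array","items":{"type":"array"}},"force":{"type":"number"}},"required":["deltas"]}

```bash
mkdir -p pics; ls; cat > h.py <<'E'
from plant import r
import numpy as np, cv2
from scipy.spatial.transform import Rotation as R
def K(s):
    f=240/np.tan(np.radians(s["fov_y"])/2); return f
def ray(s,u,v,T=None):
    f=K(s); d=np.array([(u-s["cx"])/f,(v-s["cy"])/f]); x=d.copy()
    for _ in range(20): x=d/(1+s["k1"]*(x@x))
    c=np.array([x[0],-x[1],-1.0])
    M=np.linalg.inv(np.array(s["extrinsics"])) if T is None else T
    return M[:3,3], M[:3,:3]@c
def plane(s,u,v,z,T=None):
    o,d=ray(s,u,v,T); return o+d*(z-o[2])/d[2]
def proj(s,p,T=None):
    M=np.array(s["extrinsics"]) if T is None else np.linalg.inv(T)
    c=M[:3,:3]@p+M[:3,3]; x=np.array([c[0],-c[1]])/-c[2]; x=x*(1+s["k1"]*(x@x)); f=K(s)
    return x*f+[s["cx"],s["cy"]]
def wristT(s,st):
    T=np.eye(4);T[:3,:3]=R.from_quat(st["eef_rot"]).as_matrix();T[:3,3]=st["tool_pos"]
    return T@np.array(s["tool_from_camera"])
E
python3 - <<'E'
from h import *
import pickle
st=r.get_state();print(st)
for n in["side","top"]:
    s=r.snapshot(n);pickle.dump(s,open(n+".pkl","wb"));cv2.imwrite(f"pics/{n}0.png",s["color"][:,:,::-1])
    print(n,s["fov_y"],s["cx"],s["cy"],s["k1"],np.linalg.inv(s["extrinsics"]).round(3))
E
```

```text
pics
{'clock': 0.0, 'q': array([-1.17023814,  0.68997824, -0.1945521 ,  1.566338  ,  0.15730722,
        0.90251085, -0.21510666]), 'qd': array([ 0.00139813, -0.00028177,  0.00106614, -0.00148432, -0.00240412,
        0.00060034, -0.00048535]), 'joint_torque': array([-1.89292446e-04, -5.27556932e+01, -1.26674764e+00, -1.53434068e+01,
       -5.25533140e-02,  6.40555649e-03,  1.64403255e-04]), 'tool_pos': array([0.22392726, 0.58284972, 0.24891618]), 'eef_rot': array([ 0.12825881,  0.69533521, -0.12955013,  0.69518011]), 'contact_force': array([-0.17904706, -0.72607394,  0.73004473]), 'moment': array([-0.02184285, -0.00537224, -0.01886867]), 'opening': 1.0002057604194932}
side 53.21151049850503 317.485901019046 242.90419367932734 0.0015688450310033335 [[ 0.864  0.334 -0.378  0.267]
 [-0.504  0.596 -0.625 -0.474]
 [ 0.017  0.73   0.683  0.703]
 [ 0.     0.     0.     1.   ]]
top 57.809051497970394 322.71725076836503 236.12734813996468 -0.10758479763761096 [[ 0.026  0.998 -0.062  0.517]
 [-0.999  0.028  0.022  0.04 ]
 [ 0.023  0.061  0.998  0.904]
 [ 0.     0.     0.     1.   ]]
```

View pics/side0.png

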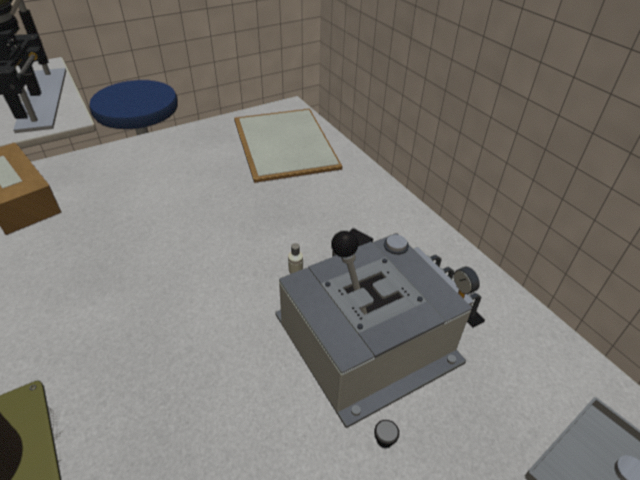

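View pics/top0.png

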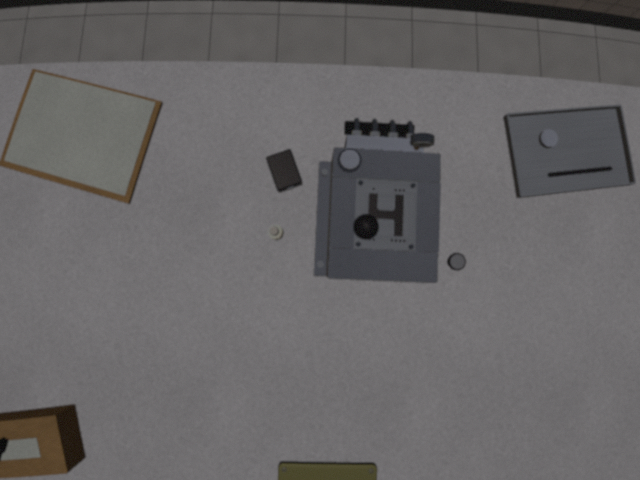

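The top view shows the deck at about (329–440, 149–283) with the H-gate at about (386, 213). The knob is at (366, 227), on the left and slightly near. The bottle is at (276, 232), the case at (284, 170) and the contact lens at (457, 261). The side view agrees: the lens is in front on the right, and the bottle and case are on the left.

```bash
python3 - <<'E'
from h import *
import pickle
t=pickle.load(open("top.pkl","rb"));s=pickle.load(open("side.pkl","rb"))
# deck corners
C=np.array([plane(t,u,v,.125)[:2] for u,v in[(334,149),(440,153),(437,283),(329,279)]])
print(C.round(3),np.linalg.norm(C-np.roll(C,-1,0),axis=1).round(3),C.mean(0))
g=cv2.cvtColor(t["color"],cv2.COLOR_RGB2GRAY)
sub=g[185:245,358:415];print(np.percentile(sub,[2,10,30,50,80]))
def ball(s,box,thr):
    g=cv2.cvtColor(s["color"],cv2.COLOR_RGB2GRAY);m=np.zeros_like(g);x0,y0,x1,y1=box
    m[y0:y1,x0:x1]=(g[y0:y1,x0:x1]<thr)*255
    m=cv2.morphologyEx(m,cv2.MORPH_OPEN,cv2.getStructuringElement(2,(11,11)))
    c=max(cv2.findContours(m,0,2)[0],key=cv2.contourArea);return cv2.minEnclosingCircle(c)
bt=ball(t,(345,205,390,250),45);bs=ball(s,(325,225,362,262),60);print(bt,bs)
a,d=ray(t,*bt[0]);b,e=ray(s,*bs[0])
A=np.c_[d,-e];x=np.linalg.lstsq(A,b-a,rcond=None)[0];p,q=a+d*x[0],b+e*x[1];print("knob",p,q,"at z.207",plane(t,*bt[0],.207))
for n,u,v,z in[("bottle",276,232,.07),("case",284,170,.035),("lens",457,261,.03)]:print(n,plane(t,u,v,z).round(3))
cv2.imwrite("pics/crop.png",np.hstack([cv2.resize(cv2.convertScaleAbs(t["color"][140:290,310:470,::-1],alpha=1.8),None,fx=4,fy=4,interpolation=2)]))
E
```

```text
[[ 0.725  0.007]
 [ 0.725 -0.189]
 [ 0.486 -0.186]
 [ 0.489  0.01 ]] [0.197 0.239 0.196 0.236] [ 0.60610598 -0.0893287 ]
[15.38 26.9  49.   80.   84.  ]
((366.06756591796875, 224.93243408203125), 13.507195472717285) ((347.0, 243.0), 16.643415451049805)
knob [ 0.57982604 -0.043948    0.20827988] [ 0.57983069 -0.04395053  0.20828061] at z.207 [ 0.57994225 -0.04410337  0.207     ]
bottle [0.574 0.112 0.07 ]
case [0.702 0.104 0.035]
lens [ 0.528 -0.254  0.03 ]
```

View pics/crop.png

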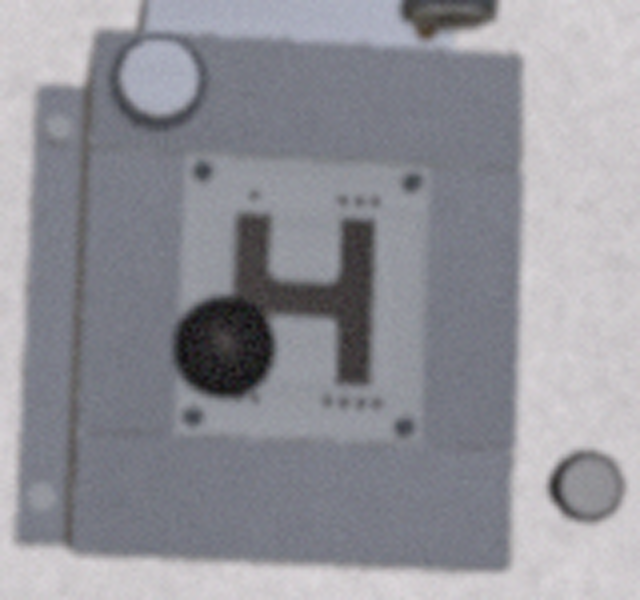

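The crop shows the plate screws at (203,171), (412,182), (404,427) and (193,416) and the crossbar centre near (304,298). The knob is at (224,346), so it is behind the crossbar in the left-hand slot.

```bash
python3 - <<'E'
from h import *
import pickle
t=pickle.load(open("top.pkl","rb"))
f=lambda u,v,z=.125:plane(t,310+(u+.5)/4-.5,140+(v+.5)/4-.5,z)
P=np.array([f(*p)[:2] for p in[(203,171),(412,182),(404,427),(193,416)]])
c=P.mean(0);fx=P[0]+P[1]-P[2]-P[3];fy=P[0]+P[3]-P[1]-P[2]
print(c,np.arctan2(fx[1],fx[0]),np.arctan2(-fy[0],fy[1]),np.linalg.norm(P-np.roll(P,-1,0),axis=1))
a=f(358,220)-f(354,383);print("slot yaw,len",np.arctan2(a[1],a[0]),np.linalg.norm(a[:2]))
D=np.array([f(*p)[:2] for p in[(96,32),(521,55),(508,568),(72,550)]])
fx=D[0]+D[1]-D[2]-D[3];print("deck",D.mean(0),np.arctan2(fx[1],fx[0]))
print("cap",f(160,78,.137)," xbar",f(304,298))
yaw=0.0
k=f(224,346,.207)
for y in(-.01,0,.01,.02):
    w=np.array([[np.cos(y),np.sin(y)],[-np.sin(y),np.cos(y)]])
    print(y,w@(k[:2]-c),w@(f(160,78,.137)[:2]-c))
E
```

```text
[ 0.60793936 -0.08909982] -0.020891445727169215 -0.021681759605318762 [0.09610777 0.11216922 0.09600942 0.11152313]
slot yaw,len -0.010947877777627622 0.07443927978686742
deck [ 0.60800106 -0.08826269] -0.019786300745352477
cap [ 0.70416168 -0.02079691  0.137     ]  xbar [ 0.60807565 -0.08928597  0.125     ]
-0.01 [-0.03040503  0.04537418] [0.09553449 0.0692617 ]
0 [-0.02994978  0.04567595] [0.09622232 0.0683029 ]
0.01 [-0.02949153  0.04597316] [0.09690052 0.06733728]
0.02 [-0.02903033  0.04626578] [0.09756904 0.06636493]
```

```bash
cat >> h.py <<'E'
O=np.array([.608,-.089]);YAW=-.018
def S(x,y,z): c,s=np.cos(YAW),np.sin(YAW); return np.array([O[0]+c*x-s*y,O[1]+s*x+c*y,z])
def loc(p): c,s=np.cos(YAW),np.sin(YAW); d=np.array(p)[:2]-O; return np.array([c*d[0]+s*d[1],-s*d[0]+c*d[1]])
E
python3 - <<'E'
from h import *
st=r.get_state();M=R.from_quat(st["eef_rot"]);print(M.as_matrix().round(3))
G=np.array([[0,0,1],[0,1,0],[-1,0,0.]])  # tool x down, y = +y
for sg in(1,-1):
    T=R.from_euler("z",YAW)*R.from_matrix(np.c_[[0,0,-1],[0,sg,0],[sg,0,0]])
    rv=(M.inv()*T).as_rotvec(degrees=True);print(sg,rv)
    print("shift in final frame cm",T.inv().apply(S(-.085,.045,.29)-st["tool_pos"])*100)
E
```

```text
[[-0.     0.359  0.933]
 [-0.002  0.933 -0.359]
 [-1.    -0.002  0.   ]]
1 [-1.99835509e+01 -1.08674329e-02  9.28442114e-02]
shift in final frame cm [ -4.09985961 -61.99013375  31.10367248]
-1 [1.60016397e+02 1.30978749e-01 1.53310879e-02]
shift in final frame cm [ -4.09985961  61.99013375 -31.10367248]
```

Emit:
drive_tool --deltas '[[[-5,0,0],[-1,0,0],0],[[-5,0,0],[-1,0,0],0],[[-5,0,0],[-1,0,0],0],[[-5,0,0],[-1,0,0],0],[[0,0,0],[0,-2.5,1.25],0],[[0,0,0],[0,-2.5,1.25],0],[[0,0,0],[0,-2.5,1.25],0],[[0,0,0],[0,-2.5,1.25],0],[[0,0,0],[0,-2.5,1.25],0],[[0,0,0],[0,-2.5,1.25],0],[[0,0,0],[0,-2.5,1.25],0],[[0,0,0],[0,-2.5,1.25],0]]' --force 20

```text
clock: 1.1
tool_pos: [0.3209, 0.3802, 0.2895]
eef_rot: [0.006, 0.707, -0.006, 0.707]
contact_force: [0.1, 0.0, -0.2]
opening: 0.115
```

Emit:
drive_tool --deltas '[[[0,0,0],[0,-2.5,1.25],0],[[0,0,0],[0,-2.5,1.25],0],[[0,0,0],[0,-2.5,1.25],0],[[0,0,0],[0,-2.5,1.25],0],[[0,0,0],[0,-2.5,1.25],0],[[0,0,0],[0,-2.5,1.25],0],[[0,0,0],[0,-2.5,1.25],0],[[0,0,0],[0,-2.5,1.25],0],[[0,0,0],[0,-2.5,1.25],0],[[0,0,0],[0,-2.5,1.25],0],[[0,0,0],[0,-2.5,1.25],0],[[0,0,0],[0,0,0],0]]'

```text
clock: 2.1
tool_pos: [0.4551, 0.0982, 0.2892]
eef_rot: [0.008, 0.707, -0.011, 0.707]
contact_force: [0.2, 0.0, 0.4]
opening: 0.006
```

```bash
cat > w.py <<'E'
from h import *
import sys
st=r.get_state();print("t",st["clock"],"loc",loc(st["tool_pos"]).round(4),st["tool_pos"].round(4),"F",st["contact_force"].round(1),"op",round(st["opening"],3))
T=R.from_euler("z",YAW)*R.from_matrix(np.c_[[0,0,-1],[0,1,0],[1,0,0]])
print("rot err",(R.from_quat(st["eef_rot"]).inv()*T).as_rotvec(degrees=True).round(2))
for n in sys.argv[1:]:
    s=r.snapshot(n);cv2.imwrite(f"pics/{n}_{st['clock']:.2f}.png",s["color"][:,:,::-1]);print(n)
E
python3 w.py wrist; ls pics
```

```text
t 2.1 loc [-0.1563  0.1844] [0.4551 0.0982 0.2892] F [0.2 0.  0.4] op 0.006
rot err [-0.51  0.01  0.21]
wrist
crop.png
side0.png
top0.png
wrist_2.10.png
```

Emit:
drive_tool --deltas '[[[0,0,0],[0,-2,1.2],0],[[0,0,0],[0,-2,1.2],0],[[0,0,0],[0,-2,1.2],0],[[0,0,0],[0,-2,1.2],0],[[0,0,0],[0,-2,1.2],0],[[0,0,0],[0,-2,1.1],0],[[0,0,0],[0,-1.9,1],0],[[0,0,0],[2.2,0,0],0],[[0,0,0],[2.2,0,0],0],[[0,0,0],[2.2,0,0],0],[[0,0,0],[2.1,0,0],0],[[0,0,0],[0,0,0],0]]'

```text
clock: 3.15
tool_pos: [0.529, -0.0348, 0.1993]
eef_rot: [0.006, 0.71, -0.005, 0.704]
contact_force: [0.1, -1.0, -0.6]
opening: 0.006
```

```bash
python3 w.py side
```

```text
t 3.15 loc [-0.0799  0.0527] [ 0.529  -0.0348  0.1993] F [ 0.1 -1.  -0.6] op 0.006
rot err [ 0.13 -0.43 -0.04]
side
```

Emit:
drive_tool --deltas '[[[0,0,0],[0,-0.4,0],0],[[0,0,0],[0,0,0.5],0],[[0,0,0],[0,0,0.5],0],[[0,0,0],[0,0,0.5],0],[[0,0,0],[0,0,0.5],0],[[0,0,0],[0,0,0.4],0],[[0,0,0],[0,0,0.4],0],[[0,0,0],[0,0,0.4],0],[[0,0,0],[0,0,0],0],[[0,0,0],[0,0,0],0]]'

```text
clock: 4.03
tool_pos: [0.5638, -0.0406, 0.2026]
eef_rot: [0.006, 0.707, -0.006, 0.707]
contact_force: [-3.7, 0.5, 2.4]
opening: 0.007
```

```bash
python3 w.py side top; ls pics
```

```text
t 4.0333 loc [-0.045   0.0476] [ 0.5638 -0.0406  0.2026] F [-3.7  0.5  2.4] op 0.007
rot err [ 0.02  0.01 -0.01]
side
top
crop.png
side0.png
side_3.15.png
side_4.03.png
top0.png
top_4.03.png
wrist_2.10.png
```

View pics/side_4.03.png

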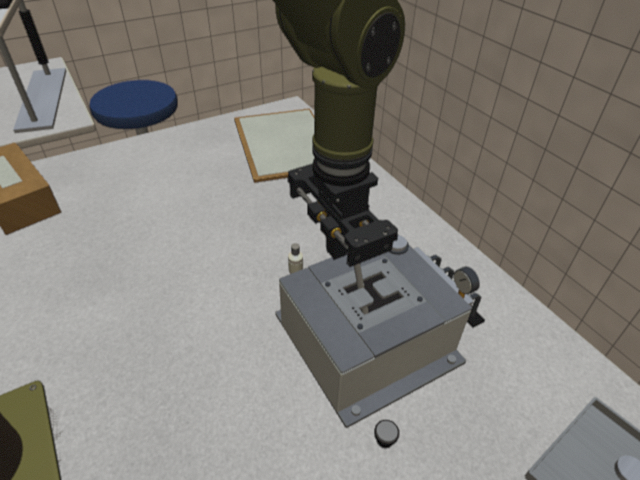

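The side view shows the gripper hiding the knob and the stem at about (359, 280). The 3.7 N reading shows contact. I'll check whether the wrist camera sees the knob.

```bash
python3 w.py wrist; python3 - <<'E'
import cv2
a=cv2.imread("pics/side_4.03.png")[240:320,310:440]
cv2.imwrite("pics/m.png",cv2.vconcat([cv2.resize(a,(640,394),interpolation=2)]))
b=cv2.imread("pics/wrist_4.08.png")
print(b is None)
E
ls pics
```

```text
t 4.1333 loc [-0.0452  0.0475] [ 0.5637 -0.0407  0.2026] F [-3.   1.1  0.6] op 0.003
rot err [ 0.02  0.01 -0.  ]
wrist
True
crop.png
m.png
side0.png
side_3.15.png
side_4.03.png
top0.png
top_4.03.png
wrist_2.10.png
wrist_4.13.png[ WARN:0@0.087] global loadsave.cpp:275 findDecoder imread_('pics/wrist_4.08.png'): can't open/read file: check file path/integrity
```

View pics/wrist_4.13.png

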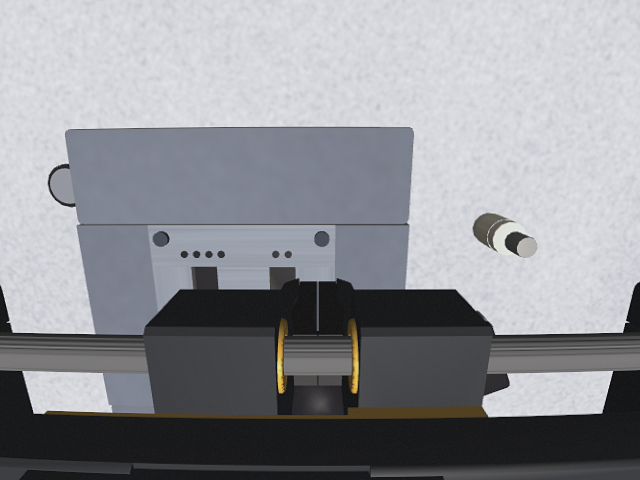

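The wrist camera sits on the near side and the fingers hide the knob. I'll push on to the estimated crossbar, then back off and measure in the clear.

Emit:
drive_tool --deltas '[[[0,0,0],[0,0,0.4],0],[[0,0,0],[0,0,0.4],0],[[0,0,0],[0,0,0.4],0],[[0,0,0],[0,0,0.3],0],[[0,0,0],[0,0,0],0],[[0,0,0],[0,0,0],0],[[0,0,0],[0,0,0],0]]'

```text
clock: 4.77
tool_pos: [0.579, -0.041, 0.2027]
eef_rot: [0.006, 0.707, -0.006, 0.707]
contact_force: [-2.5, -0.8, 0.4]
opening: 0.003
```

Emit:
drive_tool --deltas '[[[0,0,0],[0,0,-1.5],0],[[0,0,0],[0,0,-2.5],0],[[0,0,0],[-2,1,-3],0],[[0,0,0],[-3,3,-2],0],[[0,0,0],[-3,4,0],0],[[0,0,0],[0,4,0],0],[[0,0,0],[0,4,1.5],0],[[0,0,0],[0,0,3],0],[[0,0,0],[0,0,3],0],[[0,0,0],[0,0,0],0]]'

```text
clock: 5.6
tool_pos: [0.5744, 0.1088, 0.2747]
eef_rot: [0.007, 0.704, -0.006, 0.71]
contact_force: [0.3, 0.6, 0.1]
opening: 0.007
```

```bash
cat > k.py <<'E'
from h import *
import sys
def ball(s,c,h,thr):
    g=cv2.cvtColor(s["color"],cv2.COLOR_RGB2GRAY);m=np.zeros_like(g);x0,y0,x1,y1=np.r_[c-h,c+h].astype(int)
    m[y0:y1,x0:x1]=(g[y0:y1,x0:x1]<thr)*255
    m=cv2.morphologyEx(m,cv2.MORPH_OPEN,cv2.getStructuringElement(2,(15,15)))
    cs=cv2.findContours(m,0,2)[0]
    return cv2.minEnclosingCircle(max(cs,key=cv2.contourArea)) if cs else None
gx,gy,gz=map(float,sys.argv[1:4])
L={}
for n,thr in(("top",45),("side",60)):
    s=r.snapshot(n);cv2.imwrite(f"pics/k_{n}_{r.get_state()['clock']:.2f}.png",s["color"][:,:,::-1])
    c=proj(s,S(gx,gy,gz));b=ball(s,c,28,thr);print(n,c.round(),b)
    if b:L[n]=ray(s,*b[0]);print(" at z",gz,loc(plane(s,*b[0],gz)).round(4))
if len(L)==2:
    (a,d),(b,e)=L.values();x=np.linalg.lstsq(np.c_[d,-e],b-a,rcond=None)[0]
    p=(a+d*x[0]+b+e*x[1])/2;print("knob loc",loc(p).round(4),p[2].round(4),"gap",np.linalg.norm(a+d*x[0]-b-e*x[1]).round(4))
E
python3 w.py; python3 k.py 0 .046 .209
```

```text
t 5.6 loc [-0.0372  0.1972] [0.5744 0.1088 0.2747] F [0.3 0.6 0.1] op 0.007
rot err [-0.05  0.47 -0.1 ]
top [366. 207.] None
side [363. 236.] ((357.1878662109375, 237.4248504638672), 16.17888641357422)
 at z 0.209 [-0.0091  0.0471]
```

```bash
python3 - <<'E'
import cv2,glob
a=cv2.imread(glob.glob("pics/k_top*")[0]);b=cv2.imread(glob.glob("pics/k_side*")[0])
cv2.imwrite("pics/kk.png",cv2.hconcat([cv2.resize(a[130:330,250:450],(400,400)),cv2.resize(b[190:340,280:430],(400,400),interpolation=2)]))
E
```

```text
(no output)
```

View pics/kk.png

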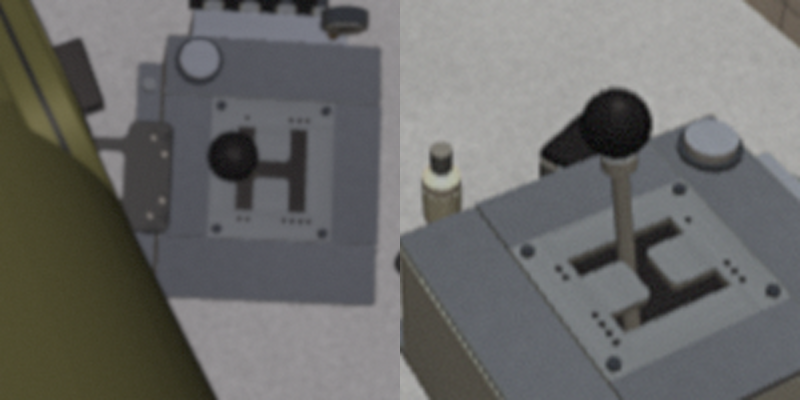

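The top crop shows the ball at about (366.5, 208.3) in the full image. The side crop shows it at about (361, 236.5); the lens case behind it had biased the circle fit.

```bash
python3 - <<'E'
from h import *
import pickle
t=pickle.load(open("top.pkl","rb"));s=pickle.load(open("side.pkl","rb"))
import glob
b=cv2.imread(glob.glob("pics/k_side*")[0],0);a=cv2.imread(glob.glob("pics/k_top*")[0],0)
out={}
for n,im,c in(("top",a,(366,208)),("side",b,(361,236))):
    x0,y0=c[0]-26,c[1]-26
    p=cv2.resize(im[y0:y0+52,x0:x0+52],None,fx=4,fy=4,interpolation=2)
    h=cv2.HoughCircles(cv2.medianBlur(p,5),3,1.5,200,param1=100,param2=15,minRadius=46,maxRadius=72)
    if h is None:print(n,None);continue
    u=x0+(h[0,0,0]+.5)/4-.5;v=y0+(h[0,0,1]+.5)/4-.5;out[n]=(u,v);print(n,u,v,h[0,0,2]/4)
for s_,n in((t,"top"),(s,"side")):
    if n in out:print(n,loc(plane(s_,*out[n],.209)).round(4))
print(loc(plane(t,366.5,208.3,.209)),loc(plane(s,361,236.5,.209)))
E
```

```text
top None
side 361.0625 236.0625 12.8875
side [-0.0021  0.0469]
[-0.00207727  0.0449271 ] [-0.00274569  0.04615161]
```

The knob is at local x ≈ -2.3 mm (≈ -0.012 rad), inside the crossbar window. Next I'll push across from the left.

Emit:
drive_tool --deltas '[[[0,0,0],[0,-1.5,1.0],0],[[0,0,0],[0,-3,1.3],0],[[0,0,0],[0,-3,1],0],[[0,0,0],[1,-1,0],0],[[0,0,0],[2,0,0],0],[[0,0,0],[2,0,0],0],[[0,0,0],[1.9,0,0],0],[[0,0,0],[0,0,0],0],[[0,0,0],[0,0,0],0],[[0,0,0],[0,0,0],0]]'

```text
clock: 6.53
tool_pos: [0.5997, 0.0231, 0.2063]
eef_rot: [0.006, 0.707, -0.006, 0.707]
contact_force: [0.1, 0.9, 1.0]
opening: 0.001
```

```bash
python3 w.py
```

```text
t 6.5333 loc [-0.0103  0.1119] [0.5997 0.0231 0.2063] F [0.1 0.9 1. ] op 0.001
rot err [ 0.03  0.07 -0.03]
```

Emit:
drive_tool --deltas '[[[0,0,0],[0,0,0.9],0],[[0,0,0],[0.3,-1,0],0],[[0,0,0],[0,-1,0],0],[[0,0,0],[0,-0.5,0],0],[[0,0,0],[0,-0.5,0],0],[[0,0,0],[0,-0.5,0],0],[[0,0,0],[0,-0.5,0],0],[[0,0,0],[0,0,0],0]]'

```text
clock: 7.2
tool_pos: [0.6084, -0.0169, 0.2033]
eef_rot: [0.007, 0.706, -0.006, 0.708]
contact_force: [-0.3, 4.5, 3.3]
opening: 0.005
```

```bash
python3 w.py
```

```text
t 7.2 loc [-0.0009  0.0721] [ 0.6084 -0.0169  0.2033] F [-0.3  4.5  3.3] op 0.005
rot err [ 0.02  0.11 -0.11]
```

Contact is light, and the lever is moving across. I'll continue in steps.

Emit:
drive_tool --deltas '[[[0,0,0],[0,-0.5,0],0],[[0,0,0],[0,-0.5,0],0],[[0,0,0],[0,-0.5,0],0],[[0,0,0],[0,-0.5,0],0],[[0,0,0],[0,-0.5,0],0],[[0,0,0],[0,-0.5,0],0]]'

```text
clock: 7.7
tool_pos: [0.6073, -0.0481, 0.2023]
eef_rot: [0.006, 0.707, -0.006, 0.707]
contact_force: [-0.1, 3.4, 2.8]
opening: 0.007
```

Emit:
drive_tool --deltas '[[[0,0,0],[0,-0.5,0],0],[[0,0,0],[0,-0.5,0],0],[[0,0,0],[0,-0.5,0],0],[[0,0,0],[0,-0.5,0],0],[[0,0,0],[0,-0.5,0],0],[[0,0,0],[0,0,0],0]]'

```text
clock: 8.2
tool_pos: [0.6067, -0.0746, 0.2021]
eef_rot: [0.006, 0.707, -0.008, 0.707]
contact_force: [0.4, 2.0, 2.0]
opening: 0.003
```

```bash
python3 w.py
```

```text
t 8.2 loc [-0.0016  0.0144] [ 0.6067 -0.0746  0.2021] F [0.4 2.  2. ] op 0.003
rot err [-0.1  -0.03  0.09]
```

Emit:
drive_tool --deltas '[[[0,0,0],[0,-0.4,0],0],[[0,0,0],[0,-0.4,0],0],[[0,0,0],[0,-0.4,0],0],[[0,0,0],[0,-0.4,0],0],[[0,0,0],[0,-0.3,0],0],[[0,0,0],[0,0,0],0]]'

```text
clock: 8.7
tool_pos: [0.6061, -0.0927, 0.2019]
eef_rot: [0.006, 0.707, -0.007, 0.707]
contact_force: [0.4, 1.5, -2.2]
opening: 0.001
```

Emit:
drive_tool --deltas '[[[0,0,0],[0,-0.2,0],0],[[0,0,0],[0,0,0],0]]'

```text
clock: 8.87
tool_pos: [0.6063, -0.0938, 0.2021]
eef_rot: [0.006, 0.707, -0.006, 0.707]
contact_force: [0.2, 2.5, -0.8]
opening: 0.003
```

```bash
python3 w.py
```

```text
t 8.8667 loc [-0.0016 -0.0048] [ 0.6063 -0.0938  0.2021] F [ 0.2  2.5 -0.8] op 0.003
rot err [-0.   -0.04  0.01]
```

Emit:
drive_tool --deltas '[[[0,0,0],[0,-0.15,0],0],[[0,0,0],[0,-0.15,0],0],[[0,0,0],[0,0,0],0]]'

```text
clock: 9.12
tool_pos: [0.6063, -0.0967, 0.2023]
eef_rot: [0.006, 0.707, -0.006, 0.707]
contact_force: [-0.3, 2.8, -1.3]
opening: 0.005
```

Emit:
drive_tool --deltas '[[[0,0,0],[0,-0.1,0],0],[[0,0,0],[0,-0.1,0],0],[[0,0,0],[0,0,0],0]]'

```text
clock: 9.37
tool_pos: [0.6064, -0.0987, 0.2023]
eef_rot: [0.006, 0.707, -0.006, 0.707]
contact_force: [-0.5, 2.8, -1.3]
opening: 0.008
```

```bash
python3 w.py
```

```text
t 9.3667 loc [-0.0014 -0.0097] [ 0.6064 -0.0987  0.2023] F [-0.5  2.8 -1.3] op 0.008
rot err [ 0.   -0.01  0.01]
```

Emit:
drive_tool --deltas '[[[0,0,0],[0,-0.1,0],0],[[0,0,0],[0,-0.1,0],0],[[0,0,0],[0,0,0],0]]'

```text
clock: 9.62
tool_pos: [0.6064, -0.1003, 0.2023]
eef_rot: [0.006, 0.707, -0.006, 0.707]
contact_force: [0.1, 3.3, -1.5]
opening: 0.003
```

Emit:
drive_tool --deltas '[[[0,0,0],[0,-0.1,0],0],[[0,0,0],[0,0,0],0]]'

```text
clock: 9.78
tool_pos: [0.6064, -0.1009, 0.2022]
eef_rot: [0.006, 0.707, -0.006, 0.707]
contact_force: [0.2, 4.6, -2.2]
opening: 0.008
```

```bash
python3 w.py
```

```text
t 9.7833 loc [-0.0014 -0.012 ] [ 0.6064 -0.1009  0.2022] F [ 0.2  4.6 -2.2] op 0.008
rot err [ 0.04 -0.01 -0.05]
```

The force has risen and the tool has stopped advancing, so the lever is at the right-hand stop. Next I'll go round behind the knob.

Emit:
drive_tool --deltas '[[[0,0,0],[0,1,0],0],[[0,0,0],[0,2,0],0],[[0,0,0],[0,0,-2.5],0],[[0,0,0],[0,0,-2.5],0],[[0,0,0],[0,0,-1.5],0],[[0,0,0],[0,-2,0],0],[[0,0,0],[0,-2.5,0],0],[[0,0,0],[0,-2,0],0],[[0,0,0],[0,0,0],0],[[0,0,0],[0,0,0],0]]'

```text
clock: 10.62
tool_pos: [0.5409, -0.1373, 0.2027]
eef_rot: [0.007, 0.707, -0.008, 0.707]
contact_force: [-0.2, 0.1, 0.3]
opening: 0.006
```

```bash
python3 w.py side
```

```text
t 10.6167 loc [-0.0662 -0.0495] [ 0.5409 -0.1373  0.2027] F [-0.2  0.1  0.3] op 0.006
rot err [-0.19  0.05  0.11]
side
```

Emit:
drive_tool --deltas '[[[0,0,0],[0,0,1.2],0],[[0,0,0],[0,0,1.2],0],[[0,0,0],[0,0,0.7],0],[[0,0,0],[0,0,0.5],0],[[0,0,0],[0,0,0.5],0],[[0,0,0],[0,0,0.5],0],[[0,0,0],[0,0,0.5],0]]'

```text
clock: 11.25
tool_pos: [0.5911, -0.1357, 0.2022]
eef_rot: [0.006, 0.708, -0.006, 0.706]
contact_force: [-2.4, 0.6, 2.5]
opening: 0.0
```

Emit:
drive_tool --deltas '[[[0,0,0],[0,0,0.5],0],[[0,0,0],[0,0,0.5],0],[[0,0,0],[0,0,0.5],0],[[0,0,0],[0,0,0.5],0],[[0,0,0],[0,0,0.5],0],[[0,0,0],[0,0,0.5],0],[[0,0,0],[0,0,0],0]]'

```text
clock: 11.83
tool_pos: [0.6225, -0.1363, 0.2018]
eef_rot: [0.006, 0.707, -0.006, 0.707]
contact_force: [-2.1, 2.1, -2.1]
opening: 0.004
```

```bash
python3 w.py
```

```text
t 11.8333 loc [ 0.0154 -0.0471] [ 0.6225 -0.1363  0.2018] F [-2.1  2.1 -2.1] op 0.004
rot err [ 0.04 -0.   -0.04]
```

Emit:
drive_tool --deltas '[[[0,0,0],[0,0,0.4],0],[[0,0,0],[0,0,0.4],0],[[0,0,0],[0,0,0.4],0],[[0,0,0],[0,0,0.2],0],[[0,0,0],[0,0,0],0]]'

```text
clock: 12.25
tool_pos: [0.6364, -0.1372, 0.2023]
eef_rot: [0.006, 0.707, -0.006, 0.707]
contact_force: [-2.2, 1.4, -1.5]
opening: 0.007
```

Emit:
drive_tool --deltas '[[[0,0,0],[0,0,0.15],0],[[0,0,0],[0,0,0.1],0],[[0,0,0],[0,0,0],0]]'

```text
clock: 12.5
tool_pos: [0.6383, -0.1371, 0.2023]
eef_rot: [0.006, 0.707, -0.006, 0.707]
contact_force: [-3.9, 0.8, -2.5]
opening: 0.006
```

```bash
python3 w.py
```

```text
t 12.5 loc [ 0.0312 -0.0476] [ 0.6383 -0.1371  0.2023] F [-3.9  0.8 -2.5] op 0.006
rot err [ 0.01 -0.    0.01]
```

Force is starting to rise near the expected home position (TCP x about 0.0335). I'll use fine steps from here.

Emit:
drive_tool --deltas '[[[0,0,0],[0,0,0.1],0],[[0,0,0],[0,0,0],0]]'

```text
clock: 12.67
tool_pos: [0.6393, -0.1371, 0.2023]
eef_rot: [0.006, 0.707, -0.006, 0.707]
contact_force: [-2.6, 1.3, -3.2]
opening: 0.003
```

Emit:
drive_tool --deltas '[[[0,0,0],[0,0,0.1],0],[[0,0,0],[0,0,0],0]]'

```text
clock: 12.83
tool_pos: [0.64, -0.1371, 0.2022]
eef_rot: [0.006, 0.707, -0.006, 0.707]
contact_force: [-3.1, 1.1, -2.3]
opening: 0.004
```

Emit:
drive_tool --deltas '[[[0,0,0],[0,0,0.1],0],[[0,0,0],[0,0,0],0],[[0,0,0],[0,0,0],0]]'

```text
clock: 13.08
tool_pos: [0.6408, -0.1371, 0.2021]
eef_rot: [0.006, 0.708, -0.006, 0.707]
contact_force: [-4.1, 1.6, -3.4]
opening: 0.003
```

Emit:
drive_tool --deltas '[[[0,0,0],[0,0,0.1],0],[[0,0,0],[0,0,0],0],[[0,0,0],[0,0,0],0]]'

```text
clock: 13.33
tool_pos: [0.6415, -0.137, 0.2019]
eef_rot: [0.006, 0.708, -0.006, 0.706]
contact_force: [-6.5, 1.7, -2.4]
opening: 0.006
```

Emit:
drive_tool --deltas '[[[0,0,0],[0,0,0.1],0],[[0,0,0],[0,0,0],0],[[0,0,0],[0,0,0],0]]'

```text
clock: 13.58
tool_pos: [0.6422, -0.137, 0.2018]
eef_rot: [0.006, 0.708, -0.006, 0.706]
contact_force: [-6.3, 1.9, -3.4]
opening: 0.008
```

The lever is against the stop: force has doubled and the tool lags its command. I'll back off and check.

Emit:
drive_tool --deltas '[[[0,0,0],[0,0,-1],0],[[0,0,0],[0,0,-2.5],0],[[0,0,0],[0,0,-3],0],[[0,0,0],[-3,0,-3],0],[[0,0,0],[-3,2,-3],0],[[0,0,0],[-2,3,-1],0],[[0,0,0],[0,4,0],0],[[0,0,0],[0,4,0],0],[[0,0,0],[0,4,0],0],[[0,0,0],[0,4,0],0],[[0,0,0],[0,4,0],0],[[0,0,0],[0,4,0],0]]'

```text
clock: 14.58
tool_pos: [0.52, 0.1559, 0.2803]
eef_rot: [0.008, 0.704, -0.005, 0.71]
contact_force: [0.3, -0.1, -0.3]
opening: 0.005
```

Emit:
drive_tool --deltas '[[[0,0,0],[0,4,0],0],[[0,0,0],[0,4,0],0],[[0,0,0],[0,4,0],0],[[0,0,0],[0,0,0],0],[[0,0,0],[0,0,0],0],[[0,0,0],[0,0,0],0]]'

```text
clock: 15.08
tool_pos: [0.5211, 0.2731, 0.2794]
eef_rot: [0.007, 0.706, -0.006, 0.708]
contact_force: [0.0, -0.7, -0.7]
opening: 0.006
```

```bash
python3 w.py; python3 k.py .061 -.047 .200; python3 - <<'E'
import cv2,glob
a,b=[cv2.imread(sorted(glob.glob(f"pics/k_{n}_1*"))[-1]) for n in("top","side")]
cv2.imwrite("pics/end.png",cv2.hconcat([cv2.resize(a[100:300,260:480],(396,360)),cv2.resize(b[190:450,270:500],(400,360))]))
E
```

```text
t 15.0833 loc [-0.0934  0.3605] [0.5211 0.2731 0.2794] F [ 0.  -0.7 -0.7] op 0.006
rot err [-0.    0.22 -0.08]
top [422. 174.] ((420.1259460449219, 173.4770965576172), 12.385733604431152)
 at z 0.2 [ 0.0617 -0.0435]
side [431. 265.] ((428.629638671875, 264.0), 13.955979347229004)
 at z 0.2 [ 0.0585 -0.0438]
knob loc [ 0.0609 -0.0431] 0.1985 gap 0.0025
```

View pics/end.png

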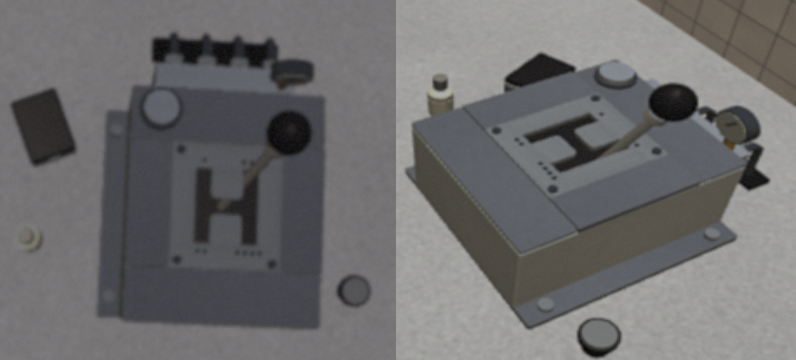

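The views show the lever in the far-right slot with the knob at local (61, -43) mm, which matches fully home. The bottle, case and lens are where they were, and the arm is clear.

```bash
python3 -c "
from plant import r
s=r.get_state();print(abs(s['qd']).max(),s['contact_force']);print(r.finish_job())"
```

```text
0.00818026171938184 [-0.15706219 -1.20402449  0.10922018]
the job is handed in; nothing more can be done
None
```

The lever is in the third slot and the job is handed in, about 15 s into the 54 s allowed. With the fingers shut, I pushed it forward to the crossbar, across to the right-hand stop, then forward to its stop. The contact force I read after each move never passed about 8 N.

- **Lever position:** in the last check from two cameras, the knob was 61 mm forward and 43 mm right of the gate, 198.5 mm high. Fully home is 61 mm forward and 47 mm right, so the forward travel agrees. The 4 mm sideways difference is still well past the required lean (0.19 rad, about 35 mm).
- **Surroundings:** the bottle, lens case and contact lens looked to be in their starting places. The arm had stopped, well clear, with only about 1 N of sensor noise.
- **Checks that failed:** after the first push the automatic ball finder failed in the top view, where the arm intruded. In the side view it was misled by the lens case behind the knob. I located the knob again with a circle fit in the side view and by eye in both before pushing across. The two views agreed to about 2 mm.

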